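Pack a dispatch crate of plant-culture vessels and shut its wire lid

ROBOT

A 7-joint arm with a two-finger parallel gripper is mounted at the origin on the work surface. World frame = base frame: x ahead of the robot, y to its left, z up, the work surface at z = 0. Lengths are in mm, angles in rad, forces in N, time in s.
With the tool pointing down it reaches from about 400 to 875 mm from the base axis. Payload 19.3 kg.
Tool frame: the origin (TCP) lies on the centre line of the jaws, within the pads' length; the fingertips stand manip.nose_length ahead of it and the grasp point (between the pads) lies 3 mm ahead of it (manip.nose_length is the distance from the TCP to the fingertips, in mm); z points along the fingers, y is the line along which they close (so a half turn about z gives the same grasp; the last joint's range is limited). The gripper opens to 85 mm and grips with 20 to 120 N. Pads are 22 mm wide; open, the fingers measure 114 mm over their backs; the gripper's body (76 mm by 85 mm) begins 54 mm behind the grasp point. The pads swing forward as they close: fully open they stand 13 mm farther back than shut.
Start: joints at [-1.19, 0.521, -0.036, 1.599, 0.021, 1.021, -0.113], TCP at [272.32, 562.545, 253.291] pointing down, gripper open.
Joint ranges: [-2.91, 2.91], [-0.3, 2.13], [-1.5, 1.42], [0.17, 2.43], [-1.26, 4.41], [0.16, 1.93], [-2.52, 2.52]. Speed limits (rad/s): [1.89, 1.89, 2.39, 2.39, 3.01, 3.01, 3.01].

INTERFACE

Orientations are given as a 3x3 rotation matrix whose columns are the frame's x, y, z axes.
In Python, from workcell import manip, jaws, kin, capture, camera_model, hand_in, nets, status gives the robot as it stands. Calls block until the motion is done:
- manip.goto(position, orientation): joint-space move of the TCP to a pose.
- manip.line_to(position, v=150, attitude=None, force_limit=None): straight line of the TCP; attitude=None keeps the orientation; v is the mean speed in mm/s. With force_limit (N) it stops when the force on the tool has changed by that much, and returns True; else False.
- manip.goto_joints(angles): joint-space move.
- jaws.gripper_open() and jaws.grab(): open the fingers fully, or close them until they stop; the grip force is fixed at half the most.
- manip.wait(seconds).
- kin.solve_ik(position, orientation): joint angles nearest the present ones, or None.
- capture(name): name is "side" or "top"; returns (picture, depth): 480x640x3 uint8, red, green, blue; 480x640 float32, mm along the optical axis (not along the pixel's ray), 0 where there is no reading.
- camera_model(name): a dict with "mtx" (3x3 intrinsics, pixels), "world_to_cam" (4x4, takes a point from world to camera coordinates). Camera axes: x right, y down, z forward; pixel columns grow to the right and rows downward; lengths in mm; the calibration is good to about 2 mm. A picture is of the moment at which its call begins. camera_model takes no time and is no camera call.
A pose or a line that the arm cannot do raises manip.MotionError and nothing moves.
- hand_in(): hands the job in; it is judged then, once.
Trained networks look in the newest picture that a camera, given by its name, has taken for a name from the list of things; names that differ only in an ending like _2 or _b are one class to them, and where a whole thing is asked for, a point or a joint stands for the part that bears it (a point fixed in the world has none). Each returns a list of dicts, best first, with "confidence" (0 to 1); they miss things now and then, are a little off and sometimes report something else, mostly with a low value. They report only what shows in the picture. A call takes as long as a camera call.
- nets.search_frame(camera, query): "position" ([x, y, z] in mm, in world coordinates, good to about 4 mm: the middle of the surface that is visible of it).
Readings, each from a call of its own:
- status.current_time(): time.
- status.current_q(): joint angles.
- status.current_joint_velocities(): joint speeds.
- status.current_tau(): joint torques, N m.
- status.current_ee_pos(): TCP position.
- status.current_orientation(): TCP orientation.
- status.current_contact_force(): force on the tool from outside, world axes, zero at the start.
- status.current_torque(): the same for the moment, N m.
- status.current_grip_width(): opening from 0.0 (shut) to 1.0 (fully open).
- status.current_grasp_force(): force on a finger pad.
Only numpy, scipy, OpenCV 4.12 (cv2) and the standard library are available. Lean on these libraries where they do the work, as an engineer would, in place of code of your own. Each camera call takes 0.05 s, during which the arm holds its last target. There are 200 camera calls.

TASK

Pack the white-capped culture vessels on the bench, however many there are today, and the long blue-ridged box tightly into the white wire crate, all standing upright on the crate's floor side by side; then swing the crate's wire lid fully shut over them. Leave the red-capped rejected jar and the other things on the bench where they stand.

Things in the scene. Friction and masses are not known exactly. Their poses are not given: they have to be found in the camera images.
- crate: white wire crate fixed to the bench, inside 136 mm (its x) by 268 mm (its y), no dividers: room for two rows of four vessels, the long box taking the place of two. Floor 6 mm thick, walls 6 mm thick with round rims 48 mm above the bench. Thin corner posts up to 123 mm at x +-73, y +-139 mm. Origin: centre of its underside; x away from the robot (within 0.2 rad), z up
- lid (a joint): angle (rad) of the wire lid, 125 mm deep by 264 mm wide: 0 = shut (level, 10 mm over the packed caps); starts open at about 2.1 to 2.3. Stiff hinge, stays where left (friction 0.35 N m). Open, it leans back at the crate's far (+x) side: keep the gripper's wide side and wrist off it (close the fingers along the crate's y)
- lid_hinge (a point): middle of the lid's hinge line, fixed on the crate 80 mm beyond its centre (+x) and 122 mm above the bench; the line runs along the crate's y. As the lid shuts its free edge comes over the crate and down towards the robot
- lid_handle (a point): middle of the lid's handle: a round blue bar, 10 mm thick, 90 mm long along the crate's y, in the lid's plane 160 mm from the hinge line; a 26 mm gap for a finger between it and the lid's edge wire, arms 45 mm either side. Open: topmost part of the lid. Shut: juts out in front of the crate, 122 mm above the bench. The bar can turn between the pads
- longbox: long clear plastic culture box with plants and a white top, 130 mm (its x) by 62 mm (its y), 74 mm tall, upright, with a blue grip ridge on top along its x: 70 mm long, 22 mm thick, from 74 to 102 mm above the underside; about 0.38 kg. Origin: centre of its underside, z up
- reject: rejected culture jar with a RED cap, otherwise just like the round jars (64 mm in diameter, 102 mm tall); stands among the others and must stay there. Origin: centre of its underside
- spray: white spray bottle with blue cap, 64 mm in diameter, 170 mm tall, bystander. Origin: centre of its underside
- beaker: open glass beaker, 80 mm in diameter, 100 mm tall, bystander. Origin: centre of its underside
- gelcan: amber glass jar with steel cap, 72 mm in diameter, 110 mm tall, bystander. Origin: centre of its underside
- capstack: stack of white caps like a short white cylinder, 42 mm in diameter, 70 mm tall, bystander, not a vessel. Origin: centre of its underside
- jar1: clear plastic culture vessel with a green plantlet and a round WHITE cap, standing upright; round body 64 mm in diameter, 68 mm tall, then a flat shoulder and the cap, 40 mm in diameter, 34 mm tall (total 102 mm); 0.2 kg. Grip the cap from above. Origin: centre of its underside, z up its axis. May be absent (None)
- jar2: clear plastic culture vessel with a green plantlet and a round WHITE cap, standing upright; round body 64 mm in diameter, 68 mm tall, then a flat shoulder and the cap, 40 mm in diameter, 34 mm tall (total 102 mm); 0.2 kg. Grip the cap from above. Origin: centre of its underside, z up its axis. May be absent (None)
- jar3: clear plastic culture vessel with a green plantlet and a round WHITE cap, standing upright; round body 64 mm in diameter, 68 mm tall, then a flat shoulder and the cap, 40 mm in diameter, 34 mm tall (total 102 mm); 0.2 kg. Grip the cap from above. Origin: centre of its underside, z up its axis. May be absent (None)
- jar4: clear plastic culture vessel with a green plantlet and a round WHITE cap, standing upright; round body 64 mm in diameter, 68 mm tall, then a flat shoulder and the cap, 40 mm in diameter, 34 mm tall (total 102 mm); 0.2 kg. Grip the cap from above. Origin: centre of its underside, z up its axis. May be absent (None)
- square1: clear plastic culture vessel with a green plantlet and a round WHITE cap, standing upright; square body 62 by 62 mm, 68 mm tall, then a flat shoulder and the cap, 40 mm in diameter, 34 mm tall (total 102 mm); 0.2 kg. Grip the cap from above. Origin: centre of its underside, z up its axis, x and y square to its sides. May be absent (None)
- square2: clear plastic culture vessel with a green plantlet and a round WHITE cap, standing upright; square body 62 by 62 mm, 68 mm tall, then a flat shoulder and the cap, 40 mm in diameter, 34 mm tall (total 102 mm); 0.2 kg. Grip the cap from above. Origin: centre of its underside, z up its axis, x and y square to its sides. May be absent (None)

How it is judged (in metres and radians):
On the way:
1. with the lid still open, every white-capped vessel and the long box stand upright on the crate's floor (x of jar1 in the frame of crate between -0.045 and 0.045 m and y of jar1 in the frame of crate between -0.112 and 0.112 m and z of jar1 in the frame of crate between 0 and 0.014 m and angle between each of jar1, jar2, jar3, jar4, square1, square2, longbox's own z axis and vertical below 0.12 rad and x of jar2 in the frame of crate between -0.045 and 0.045 m and y of jar2 in the frame of crate between -0.112 and 0.112 m and z of jar2 in the frame of crate between 0 and 0.014 m and x of jar3 in the frame of crate between -0.045 and 0.045 m and y of jar3 in the frame of crate between -0.112 and 0.112 m and z of jar3 in the frame of crate between 0 and 0.014 m and x of jar4 in the frame of crate between -0.045 and 0.045 m and y of jar4 in the frame of crate between -0.112 and 0.112 m and z of jar4 in the frame of crate between 0 and 0.014 m and x of square1 in the frame of crate between -0.045 and 0.045 m and y of square1 in the frame of crate between -0.112 and 0.112 m and z of square1 in the frame of crate between 0 and 0.014 m and x of square2 in the frame of crate between -0.045 and 0.045 m and y of square2 in the frame of crate between -0.112 and 0.112 m and z of square2 in the frame of crate between 0 and 0.014 m and x of longbox in the frame of crate between -0.045 and 0.045 m and y of longbox in the frame of crate between -0.112 and 0.112 m and z of longbox in the frame of crate between 0 and 0.014 m and value of joint lid above 0.6 rad), for 0.2 s.
At the end, for the whole second after the job is handed in: Every white-capped vessel present and the long box stand upright (within 0.12 rad) on the crate's floor (underside within 8 mm of it), inside its walls and at rest; the lid is shut to within 0.06 rad; the red-capped jar still stands upright on the bench (x of jar1 in the frame of crate between -0.045 and 0.045 m and y of jar1 in the frame of crate between -0.112 and 0.112 m and z of jar1 in the frame of crate between 0 and 0.014 m and angle between each of jar1, jar2, jar3, jar4, square1, square2, longbox's own z axis and vertical below 0.12 rad and x of jar2 in the frame of crate between -0.045 and 0.045 m and y of jar2 in the frame of crate between -0.112 and 0.112 m and z of jar2 in the frame of crate between 0 and 0.014 m and x of jar3 in the frame of crate between -0.045 and 0.045 m and y of jar3 in the frame of crate between -0.112 and 0.112 m and z of jar3 in the frame of crate between 0 and 0.014 m and x of jar4 in the frame of crate between -0.045 and 0.045 m and y of jar4 in the frame of crate between -0.112 and 0.112 m and z of jar4 in the frame of crate between 0 and 0.014 m and x of square1 in the frame of crate between -0.045 and 0.045 m and y of square1 in the frame of crate between -0.112 and 0.112 m and z of square1 in the frame of crate between 0 and 0.014 m and x of square2 in the frame of crate between -0.045 and 0.045 m and y of square2 in the frame of crate between -0.112 and 0.112 m and z of square2 in the frame of crate between 0 and 0.014 m and x of longbox in the frame of crate between -0.045 and 0.045 m and y of longbox in the frame of crate between -0.112 and 0.112 m and z of longbox in the frame of crate between 0 and 0.014 m and linear speed of each of jar1, jar2, jar3, jar4, square1, square2, longbox below 0.02 m/s and value of joint lid below 0.06 rad and velocity of joint lid below 0.05 rad/s and angle between reject's own z axis and vertical below 0.15 rad and height (world z) of reject below 0.01 m); the robot touches nothing.
It fails at once if the red-capped jar or another bystander is moved more than 60 mm (distance of any of reject, spray, beaker, gelcan, capstack from where it was at the start of the episode above 0.06 m).
Of jar1, jar2, jar3, jar4, square1, square2 only 4 to 6 are there at a start; the rules pass over those that are not, and their reading is None.
At some moment in a run one of jar1, jar2, jar3, jar4, square1, square2, longbox may be knocked a few centimetres aside while the robot is not near it.
Once in a run the grip may slacken for a moment while it holds something.
It also fails if it takes over 210 s, if anything falls off the work surface, if the arm or the gripper's body presses on something with over 40 N, if the wrist force passes 120 N, or if a joint passes its speed limit or range.

## Working session

There is one attempt and no reset: what is moved stays moved. The work goes in short steps, each a Python script; the robot and the scene stay as the last script left them, time stands still between calls to the robot, and variables do not carry over. Pictures are saved under pics/ and viewed, at most 14 in all, crops included, and the job is handed in when it is done.

```bash
ls; mkdir -p pics
python3 - <<'E'
from workcell import *
import cv2,numpy as np
for c in("top","side"):
    p,d=capture(c); cv2.imwrite(f"pics/{c}0.png",p[:,:,::-1]); np.save(f"pics/{c}0d.npy",d)
    m=camera_model(c); print(c,m["mtx"].tolist(),np.round(m["world_to_cam"],3).tolist())
    for q in("jar1","square1","longbox","reject","crate","lid","lid_handle","spray","beaker","gelcan","capstack"):
        print(q,[(np.round(r["position"]).astype(int).tolist(),round(r["confidence"],2)) for r in nets.search_frame(c,q)])
print(manip.nose_length,status.current_time(),status.current_orientation())
E
```

```text
pics
workcell.py
top [[517.704764529612, 0.0, 318.50927584980695], [0.0, 517.704764529612, 241.38943040772696], [0.0, 0.0, 1.0]] [[0.026, -1.0, -0.012, -150.247], [-0.996, -0.025, -0.084, 574.763], [0.084, 0.014, -0.996, 1348.109], [0.0, 0.0, 0.0, 1.0]]
jar1 [([499, -274, 68], 0.87), ([622, -98, 68], 0.85), ([497, -165, 68], 0.63)]
square1 [([502, -64, 69], 0.8)]
longbox [([384, -212, 71], 0.78)]
reject [([623, -331, 64], 0.93)]
crate [([530, 179, 7], 0.74)]
lid [([636, 182, 200], 0.66), ([498, -64, 66], 0.37)]
lid_handle []
spray [([500, -274, 68], 0.7), ([367, -441, 116], 0.67)]
beaker [([666, -457, 50], 0.71), ([625, -330, 62], 0.68)]
gelcan [([746, -71, 113], 0.78)]
capstack [([748, -226, 70], 0.76)]
side [[524.9388042710401, 0.0, 321.3675768627835], [0.0, 524.9388042710401, 234.19367236980435], [0.0, 0.0, 1.0]] [[0.783, -0.622, 0.008, -537.765], [-0.44, -0.564, -0.698, 251.33], [0.439, 0.543, -0.716, 989.956], [0.0, 0.0, 0.0, 1.0]]
jar1 [([490, -292, 67], 0.95), ([485, -184, 68], 0.8), ([611, -121, 64], 0.62), ([532, 168, 7], 0.22)]
square1 [([494, -83, 63], 0.59), ([633, 176, 185], 0.58), ([655, -455, 68], 0.47)]
longbox [([376, -237, 70], 0.78)]
reject [([614, -348, 71], 0.73)]
crate [([531, 169, 8], 0.85), ([616, -123, 67], 0.73)]
lid [([634, 174, 188], 0.77)]
lid_handle [([631, 174, 186], 0.69)]
spray []
beaker [([658, -451, 67], 0.87)]
gelcan [([745, -85, 80], 0.87)]
capstack [([743, -230, 55], 0.61)]
22.0 1.2 [[-9.00082642e-01  4.35719217e-01 -2.88975079e-05]
 [ 4.35719218e-01  9.00082640e-01 -6.34685880e-05]
 [-1.64433828e-06 -6.97181739e-05 -9.99999998e-01]]
```

View pics/top0.png

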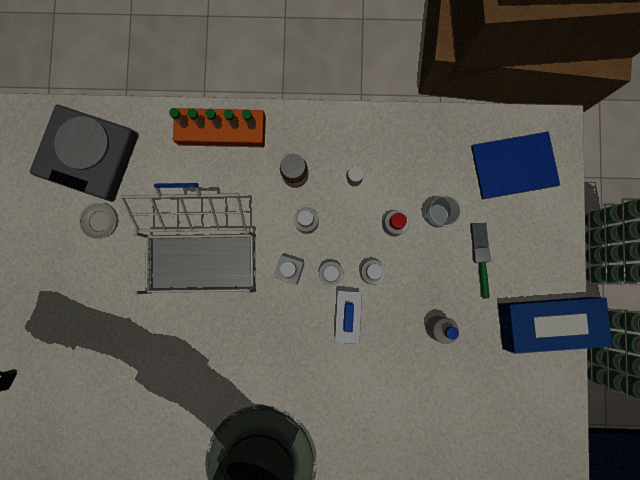

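View pics/side0.png

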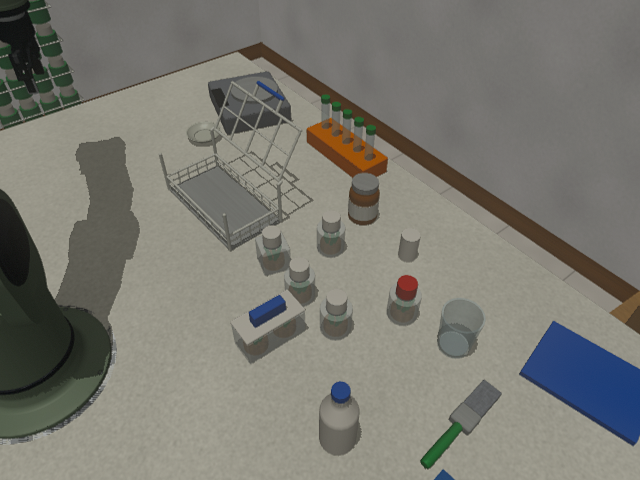

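The top view shows four vessels: three round jars with caps at (306,217), (330,271) and (372,271), and a square at (288,269). The red reject is at (398,221), the long box at (348,317), and the crate floor spans about (150–255, 235–290) with the lid open behind it. Next I'll get precise poses from the depth image.

```bash
cat > h.py <<'E'
from workcell import *
import cv2,numpy as np
M=camera_model("top"); K=M["mtx"]; T=np.linalg.inv(M["world_to_cam"])
def cloud(d):
    v,u=np.mgrid[:480,:640]
    c=np.stack([(u-K[0,2])/K[0,0]*d,(v-K[1,2])/K[1,1]*d,d,np.ones_like(d)],-1)
    return (c@T.T)[...,:3]
def shot(name=None):
    p,d=capture("top")
    if name: cv2.imwrite(f"pics/{name}.png",p[:,:,::-1])
    return p,cloud(d.astype(float))
def caps(p,W):
    """white cap tops: list of (x,y,z,area)"""
    hsv=cv2.cvtColor(p,cv2.COLOR_RGB2HSV)
    m=((W[...,2]>90)&(W[...,2]<122)&(hsv[...,1]<60)&(hsv[...,2]>110)).astype(np.uint8)
    n,l,s,c=cv2.connectedComponentsWithStats(m)
    return [(*W[l==i].mean(0).round(1),int(s[i,4])) for i in range(1,n) if s[i,4]>60]
def rect(pts):
    (c,s,a)=cv2.minAreaRect(np.asarray(pts,np.float32)); return np.round(c,1),np.round(s,1),round(a,1)
E
python3 - <<'E'
from h import *
p,W=shot()
print(caps(p,W))
hsv=cv2.cvtColor(p,cv2.COLOR_RGB2HSV)
x,y,z=W[...,0],W[...,1],W[...,2]
m=(abs(x-384)<80)&(abs(y+212)<60)&(z>60)&(z<85); print("box",rect(W[m][:,:2]),z[m].mean(),W[m].mean(0))
m=(abs(x-384)<80)&(abs(y+212)<60)&(z>93); print("ridge",rect(W[m][:,:2]),W[m].mean(0))
m=(abs(x-502)<50)&(abs(y+64)<50)&(z>50)&(z<85); print("sq",m.sum(),rect(W[m][:,:2]),z[m].mean())
m=(abs(x-530)<110)&(abs(y-180)<170)&(z>30)&(z<60);print("rims",m.sum(),rect(W[m][:,:2]))
m=((abs(x-530)<90)&(abs(y-180)<170)&(z<25)&(hsv[...,2]<135)&(hsv[...,1]<25)).astype(np.uint8)
m=cv2.morphologyEx(m,cv2.MORPH_OPEN,np.ones((5,5)));print("floor",m.sum(),rect(W[m>0][:,:2]),np.median(z[m>0]))
m=(abs(x-700)<120)&(abs(y-180)<170)&(hsv[...,0]>100)&(hsv[...,0]<130)&(hsv[...,1]>120)&(z>150);print("handle",m.sum(),W[m].mean(0),W[m].min(0),W[m].max(0))
c=np.hstack([cv2.resize(p[225:300,135:260],None,fx=3.2,fy=3.2,interpolation=3),cv2.resize(p[250:325,262:387],None,fx=3.2,fy=3.2,interpolation=3)])
cv2.imwrite("pics/crop1.png",c[:,:,::-1])
E
```

```text
[(np.float64(631.9), np.float64(-101.2), np.float64(102.0), 180), (np.float64(501.2), np.float64(-60.4), np.float64(101.4), 180), (np.float64(501.3), np.float64(-277.9), np.float64(101.6), 185), (np.float64(493.7), np.float64(-169.3), np.float64(101.7), 182), (np.float64(380.1), np.float64(-740.9), np.float64(93.0), 785)]
box (array([ 391.7, -202.8]), array([ 87.6, 142.7]), 88.7) 73.4757241612202 [ 385.66377381 -214.74019964   73.47572416]
ridge (array([ 413.5, -202.9]), array([129.5,  46.1]), 24.2) [ 450.41918847 -165.15668009 1177.89874014]
sq 385 (array([501.4, -60.7]), array([62.4, 60.8]), 72.9) 67.47062714045506
rims 729 (array([512.4, 173.3]), array([152.6, 283.8]), 2.2)
floor 5030 (array([513.6, 179.7]), array([138.8, 267.6]), 2.4) 5.445660323370134
handle 150 [675.9311826  179.34648533 261.92579052] [669.86444763 132.99748453 256.04910311] [682.23162192 230.20098738 268.23086535]
```

View pics/crop1.png

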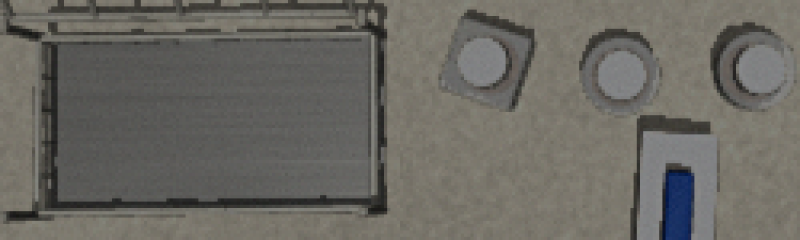

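Run:
```python
from h import *
p,W=shot()
x,y,z=W[...,0],W[...,1],W[...,2]
for lo,hi in((95,130),(35,55)):
  m=(abs(x-513)<100)&(abs(y-177)<165)&(z>lo)&(z<hi)
  n,l,s,c=cv2.connectedComponentsWithStats(m.astype(np.uint8))
  print(lo,[(W[l==i].mean(0).round(1).tolist(),W[l==i].min(0).round().tolist(),W[l==i].max(0).round().tolist(),int(s[i,4])) for i in range(1,n)if s[i,4]>2])
def proj(P):
    c=np.c_[P,np.ones(len(P))]@M["world_to_cam"].T; return (c[:,:2]/c[:,2:3])*K[0,0]+K[:2,2]
img=cv2.resize(p[170:310,110:270],None,fx=4.9,fy=4.2,interpolation=3)
img=cv2.resize(p[170:300,115:270],None,fx=4.6,fy=4.6,interpolation=3)
a=np.radians(2.3);R=np.array([[np.cos(a),-np.sin(a)],[np.sin(a),np.cos(a)]])
for (hx,hy,h,col) in((68,134,6,(255,255,0)),(71,137,48,(0,255,0)),(73,139,123,(255,0,0))):
  P=np.array([[-hx,-hy],[hx,-hy],[hx,hy],[-hx,hy]])@R.T+[513,175]
  q=((proj(np.c_[P,np.full(4,h)])+.5-[115,170])*4.6).astype(np.int32)
  if h<100: cv2.polylines(img,[q],True,col,1)
  else:
    for k in q: cv2.circle(img,tuple(map(int,k)),7,col,1)
cv2.imwrite("pics/ov1.png",img[:,:,::-1])
```

```text
95 [([590.9, 184.0, 123.6], [576.0, 35.0, 95.0], [601.0, 320.0, 130.0], 358), ([445.0, 32.1, 112.6], [442.0, 29.0, 102.0], [449.0, 36.0, 118.0], 11), ([434.4, 308.6, 109.5], [432.0, 307.0, 95.0], [437.0, 313.0, 118.0], 15)]
35 [([509.4, 180.3, 46.8], [431.0, 29.0, 35.0], [591.0, 317.0, 54.0], 714)]
```

View pics/ov1.png

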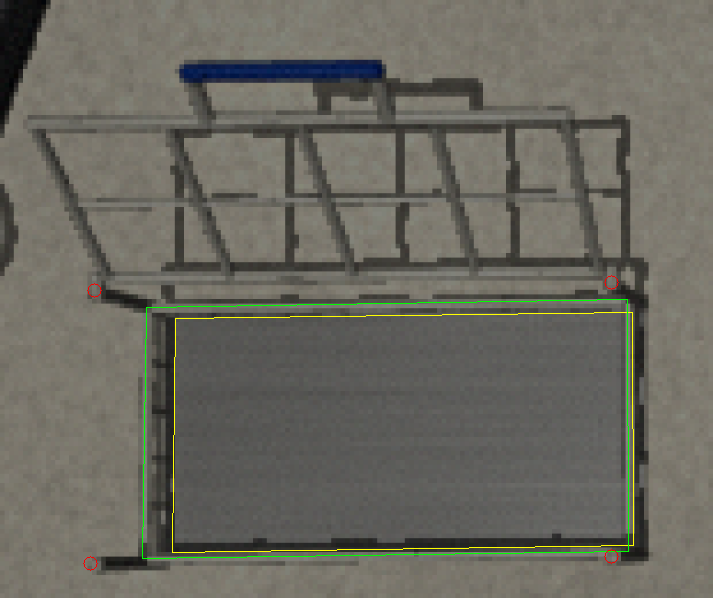

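The overlay puts the crate centre at about (512.5, 173.3) with a yaw of about 0.039: the rims and posts sit roughly 2 mm to −y of my drawn guess. There's room for a loose zigzag layout with the box at the +y end. I'll place the box first.

```bash
cat >> h.py <<'E'
C=np.array([512.5,173.3]); A=0.039
def Rz(a): return np.array([[np.cos(a),-np.sin(a)],[np.sin(a),np.cos(a)]])
def ori(a):
    y=np.array([-np.sin(a),np.cos(a),0]); z=np.array([0,0,-1.]); return np.stack([np.cross(y,z),y,z],1)
def stat(s): print(s,"t",round(status.current_time(),1),"w",round(status.current_grip_width(),3),"F",round(status.current_grasp_force(),1),"p",np.round(status.current_ee_pos(),1),"f",np.round(status.current_contact_force(),1),flush=True)
def boxpose(p,W):
    hsv=cv2.cvtColor(p,cv2.COLOR_RGB2HSV); x,y,z=np.moveaxis(W,2,0)
    m=((hsv[...,1]>120)&(abs(hsv[...,0].astype(int)-112)<15)&(z>94)&(z<115)&(x>300)&(x<620)&(y>-400)&(y<350)).astype(np.uint8)
    m=cv2.morphologyEx(m,cv2.MORPH_OPEN,np.ones((3,3)))
    c,s,a=cv2.minAreaRect(W[m>0][:,:2].astype(np.float32))
    if s[0]<s[1]: a-=90
    a=(a+90)%180-90
    q=W[m>0].mean(0)
    t=(abs(z-74)<6)&(hsv[...,1]<60)&(np.hypot(x-q[0],y-q[1])<75)
    t=cv2.morphologyEx(t.astype(np.uint8),cv2.MORPH_OPEN,np.ones((3,3)))
    print("ridge",q.round(1),np.round(s,1),round(a,1),"top",rect(W[t>0][:,:2]))
    return q,np.radians(a)
G=97
def pick(x,y,yaw):
    manip.goto([x,y,240],ori(yaw)); manip.line_to([x,y,G],v=120)
    jaws.grab(); stat("grab"); manip.line_to([x,y,265],v=150); stat("lift")
def place(cx,cy,yaw=A):
    x,y=C+Rz(A)@[cx,cy]
    manip.goto([x,y,265],ori(yaw)); stat("over")
    if status.current_grip_width()<0.08: return False
    manip.line_to([x,y,G+20],v=150)
    print("hit",manip.line_to([x,y,G+6.5],v=40,force_limit=12)); stat("down")
    if status.current_ee_pos()[2]>G+14: print("HIGH"); return False
    jaws.gripper_open(); manip.line_to([x,y,265],v=200); return True
E
python3 - <<'E'
from h import *
p,W=shot(); q,a=boxpose(p,W)
pick(q[0],q[1],a)
print(place(0,101)); stat("end")
E
```

```text
ridge [ 385.5 -215.2  101.3] [20.9 67. ] -1.7 top (array([ 385.5, -215.3]), array([ 61.8, 129.9]), 88.4)
grab t 6.1 w 0.248 F 58.8 p [ 385.6 -215.3   97.2] f [-0.6 -0.9  5.5]
lift t 7.3 w 0.245 F 58.8 p [ 385.1 -215.   264.4] f [ 0.4  0.2 -3.1]
over t 9.2 w 0.246 F 58.8 p [509.  272.8 265.1] f [-0.1 -0.8 -4. ]
hit True
down t 10.7 w 0.246 F 58.3 p [508.5 274.  103. ] f [-3.4 -2.2  9.3]
True
end t 12.3 w 0.999 F 0.0 p [508.1 274.1 264. ] f [ 0.2  0.1 -0.7]
```

Run:
```python
from h import *
T={"sq":(-34,-100),"a":(30,-54),"b":(-28,-12),"c":(29,28)}
def look():
    p,W=shot(); return p,W,[c for c in caps(p,W) if c[1]<20 and c[1]>-420 and c[3]<300]
manip.goto([512,100,300],ori(A))   # clear of box view
p,W,cs=look(); q,a=boxpose(p,W)
print("box in crate",Rz(-A)@(q[:2]-C),a-A)
def sqrect(W,c):
    m=(np.hypot(W[...,0]-c[0],W[...,1]-c[1])<50)&(W[...,2]>50)&(W[...,2]<85)
    return rect(W[m][:,:2]),m.sum()
c=min(cs,key=lambda c:np.hypot(c[0]-501,c[1]+60)); print(cs,c,sqrect(W,c))
(_,s,ang),n=sqrect(W,c); yaw=np.radians((ang+45)%90-45)
pick(c[0],c[1],yaw); print(place(*T["sq"]))
for k in "abc":
    p,W,cs=look(); print(k,cs)
    c=max(cs,key=lambda c:c[1])
    pick(c[0],c[1],0)
    if not place(*T[k]): break
stat("end")
manip.goto([420,-150,300],ori(0)); p,W=shot("after1"); print(caps(p,W))
p,d=capture("side"); cv2.imwrite("pics/after1s.png",p[:,:,::-1])
```

```text
ridge [nan nan nan] [0. 0.] 0.0 top (array([0., 0.]), array([0., 0.]), 0.0)
box in crate [nan nan] -0.039
[(np.float64(631.9), np.float64(-101.1), np.float64(101.6), 185), (np.float64(501.3), np.float64(-60.2), np.float64(101.6), 185), (np.float64(501.2), np.float64(-277.7), np.float64(101.7), 194), (np.float64(493.8), np.float64(-168.7), np.float64(101.5), 189)] (np.float64(501.3), np.float64(-60.2), np.float64(101.6), 185) ((array([501.4, -61. ]), array([62.2, 60.7]), 73.1), np.int64(385))
grab t 15.6 w 0.451 F 59.1 p [501.4 -60.3  97.4] f [-1.5 -0.2  8.6]
lift t 16.9 w 0.448 F 60.4 p [500.9 -60.1 264.3] f [ 0.2  0.5 -1.5]
over t 17.5 w 0.453 F 60.5 p [482.1  72.6 264.6] f [-0.3 -0.8 -2.7]
hit True
down t 19.0 w 0.449 F 61.9 p [482.6  72.1 103.4] f [-1.1  0.7 11.8]
True
a [(np.float64(631.9), np.float64(-101.1), np.float64(101.7), 185), (np.float64(501.4), np.float64(-277.8), np.float64(101.8), 191), (np.float64(493.9), np.float64(-168.9), np.float64(101.7), 188)]
grab t 23.3 w 0.45 F 60.0 p [ 632.1 -101.2   97.5] f [-1.5 -0.5  4.6]
lift t 24.6 w 0.453 F 60.4 p [ 631.5 -101.   264.
[... 776 characters left out ...]
 f [-0.2 -0.5 -2.7]
over t 43.6 w 0.447 F 60.4 p [540.8 201.1 265.1] f [ 0.6 -0.  -2.1]
hit True
down t 45.1 w 0.448 F 61.1 p [540.4 202.6 103.5] f [-0.8  0.5  9.6]
end t 46.6 w 1.0 F 0.0 p [539.9 202.4 264. ] f [-0.8  0.  -0.4]
[(np.float64(660.4), np.float64(-470.4), np.float64(100.1), 65), (np.float64(540.3), np.float64(203.0), np.float64(107.2), 183), (np.float64(543.9), np.float64(120.6), np.float64(107.4), 186), (np.float64(485.0), np.float64(160.4), np.float64(107.2), 186), (np.float64(482.9), np.float64(71.8), np.float64(107.8), 189), (np.float64(379.7), np.float64(-739.2), np.float64(93.0), 802)]h.py:32: RuntimeWarning: Mean of empty slice.
  q=W[m>0].mean(0)
  ret = um.true_divide(
```

View pics/after1.png

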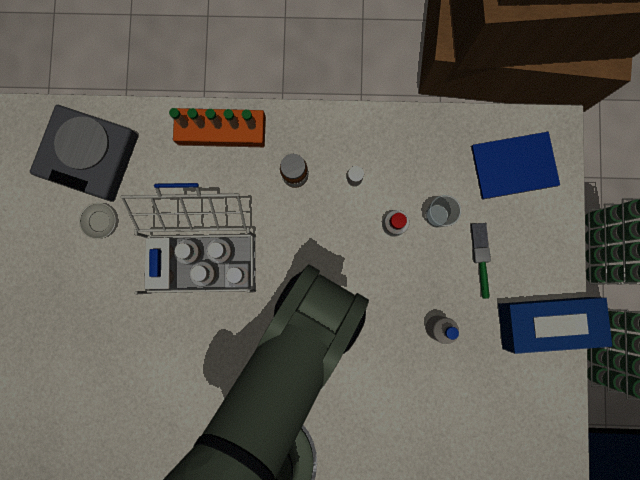

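View pics/after1s.png

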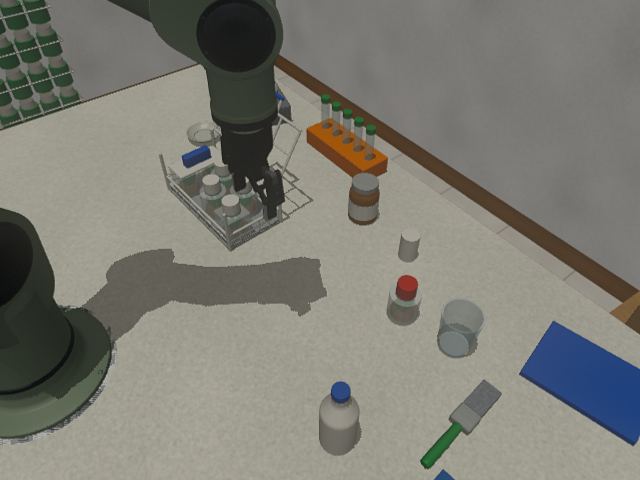

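The caps read 107–108 mm, so the vessels are on the floor, and the box ridge is upright at (153,264). The reject and bystanders haven't moved. I'll check the box pose and the handle, then push the lid over with the fingers closed.

Run:
```python
from h import *
p,W=shot(); q,a=boxpose(p,W); print("box in crate",Rz(-A)@(q[:2]-C),a-A)
hsv=cv2.cvtColor(p,cv2.COLOR_RGB2HSV);x,y,z=np.moveaxis(W,2,0)
m=(abs(x-690)<60)&(abs(y-180)<80)&(abs(hsv[...,0].astype(int)-115)<15)&(hsv[...,1]>120)&(z>200)
h=np.median(W[m],0); hc=Rz(-A)@(h[:2]-C); th0=np.arctan2(h[2]-5-122,80-hc[0]); print("handle",h,hc,th0)
jaws.grab(); stat("closed")
O=ori(A); NL=manip.nose_length
def tcp(cx,zt): return [*(C+Rz(A)@[cx,0]),zt+NL]
def wp(t):
    s=np.clip((1.3-t)/0.7,0,1)
    return tcp(80-160*np.cos(t)+16*(1-s), 122+160*np.sin(t)-12*(1-s)+5*s)
b=wp(th0); b0=tcp(80-160*np.cos(th0)+36,350)
manip.goto(tcp(40,350),O); manip.line_to(b0,v=150); b0[2]=b[2]; manip.line_to(b0,v=120); stat("behind")
for t in np.linspace(th0,0.02,22):
    if manip.line_to(wp(t),v=70,force_limit=25): stat(f"stop {t:.2f}"); break
stat("arc end")
manip.wait(.2)
e=wp(0); e[2]-=4
print(manip.line_to(e,v=25,force_limit=12)); stat("pressed")
u=wp(0); u[2]=300; manip.line_to(u,v=150)
manip.goto([420,-150,300],ori(0)); p,W=shot("lid1"); p,_=capture("side"); cv2.imwrite("pics/lid1s.png",p[:,:,::-1])
hsv=cv2.cvtColor(shot()[0],cv2.COLOR_RGB2HSV);x,y,z=np.moveaxis(W,2,0)
m=(abs(x-430)<50)&(abs(y-173)<60)&(abs(hsv[...,0].astype(int)-115)<15)&(hsv[...,1]>120)&(z>60)
print("handle",m.sum(),np.median(W[m],0))
```

```text
ridge [509.  271.7 106.4] [67.6 22.6] 2.3 top (array([530.9, 241.1]), array([95. , 23.5]), 61.3)
box in crate [ 0.31157634 98.4918699 ] 0.0007161624224072266
handle [675.64119635 177.53009927 261.87942892] [163.18207525  -2.1340112 ] 2.1234152005577323
closed t 48.9 w -0.001 F 0.0 p [ 420. -150.  300.] f [ 0.9  0.7 -0. ]
behind t 52.5 w -0.001 F 0.0 p [712.6 181.  269.1] f [-0.5  0.5  0.2]
arc end t 60.9 w -0.004 F 0.0 p [432.4 169.9 151.8] f [-0.4  0.2  0.1]
True
pressed t 61.4 w -0.007 F 12.8 p [432.9 170.3 148.3] f [-5.9 -0.5 26.1]
handle 121 [432.89489918 173.25670047 125.82690242]
```

View pics/lid1s.png

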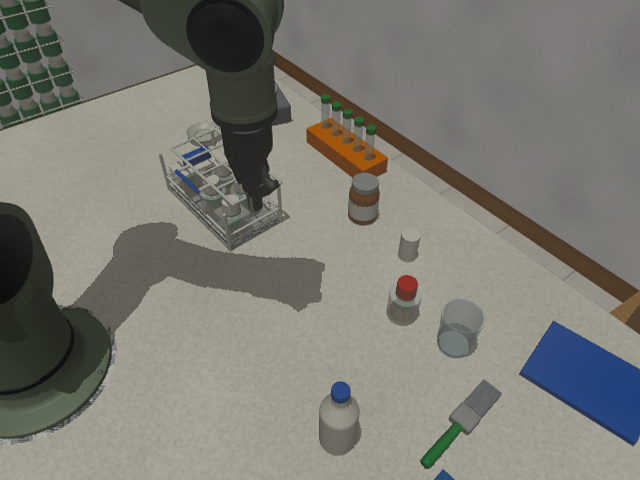

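The side view shows the lid level over the vessels, with its handle at (187,181). The top of the bar is at about 126 mm, where 127 mm is shut. One last check of the contents and the reject, then I'll hand in.

Run:
```python
from h import *
p,W=shot()
print(caps(p,W)); print([(np.round(r["position"]),r["confidence"]) for r in nets.search_frame("top","reject")[:1]])
ok=sum(1 for x,y,z in [(540.3,203,0),(543.9,120.6,0),(485,160.4,0),(482.9,71.8,0)] if ((np.hypot(W[...,0]-x,W[...,1]-y)<18)&(abs(W[...,2]-108)<4)).sum()>60)
print("caps ok",ok); stat("now")
if ok==4: print(hand_in())
```

```text
[(np.float64(659.7), np.float64(-471.0), np.float64(99.6), 68), (np.float64(544.5), np.float64(203.0), np.float64(107.3), 139), (np.float64(549.0), np.float64(126.6), np.float64(107.9), 87), (np.float64(487.8), np.float64(157.3), np.float64(107.7), 132), (np.float64(487.8), np.float64(72.0), np.float64(107.6), 134), (np.float64(380.2), np.float64(-740.0), np.float64(93.0), 821)]
[(array([ 621., -330.,   65.]), 0.73)]
caps ok 4
now t 64.0 w -0.0 F 0.0 p [ 420.3 -149.4  300. ] f [ 0.4  0.1 -0.2]
the job is handed in; nothing more can be done
None
```

I packed the four white-capped vessels and the long box upright in the crate, shut the lid over them, and handed the job in at about 64 s; the red-capped jar and the other things on the bench were left where they stood (the hand-in returned no verdict).

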